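# Put the reagent bottles away in order of height

## Robot

A 6-joint arm with a two-finger parallel gripper is mounted at the origin on the work surface. World frame = base frame: x ahead of the robot, y to its left, z up, the work surface at z = 0. Lengths are in m, angles in rad, forces in N, time in s.
With the tool pointing down it reaches from about 0.325 to 0.9 m from the base axis. Payload 3.5 kg.
Tool frame: the origin (TCP) lies between the finger pads; the fingertips stand 11 mm ahead of it and the grasp point (between the pads) lies 8 mm behind it; z points along the fingers, y is the direction in which the jaws open and shut (so a half turn about z gives the same grasp; the last joint's range is limited). The gripper opens to 85 mm and grips with 20 to 120 N. Pads are 22 mm wide; open, the fingers measure 114 mm over their backs; the gripper's body (76 mm by 85 mm) begins 54 mm behind the grasp point. The pads swing forward as they close: fully open they stand 13 mm farther back than shut.
Start: joints at [-1.351, 0.276, -0.026, 1.268, 0, 1.467], TCP at [0.198, -0.593, 0.242] pointing down, gripper open.
Joint ranges: [-3.12, 3.12], [-0.85, 1.88], [-1.08, 1.24], [-1.95, 2.15], [-1.57, 1.53], [-3.14, 3.14]. Speed limits (rad/s): [2.57, 2.57, 3.14, 3.14, 3.14, 3.14].

## Interface

Orientations are given as [roll, pitch, yaw] about the fixed x, y, z axes, in that order (R = Rz(yaw) Ry(pitch) Rx(roll)).
In Python, from station import r, optics, job_done, silhouettes, place_of gives the robot as it stands.
- The arm moves only by the tool jog_arm, never from a script. Its argument "series" is one flat list of numbers, 5 for each row, row after row: the finger opening in mm, from 0 to 85.4, then the shift along the tool's x, y, z in units of 30 mm (1.0 is 30 mm), then the turn about the tool's z in units of 6 degrees (1.0 is 6 degrees). A call has 1 to 8 rows; each row shifts and turns the pose as measured when the row begins, along the tool's axes as they then stand; what a row does not reach is not made up. A row lasts 1/12 s, in which the tool goes at most 41.7 mm and 7.16 degrees, less where a joint would pass 70% of its speed; a pose out of reach is approached as far as the arm can. A call with a number of a shift or a turn outside -1 to 1 is refused whole. A call with a gripper value outside its range is refused whole. The fingers move at their own pace and stop on an object; the grip force is fixed at half the most. Time passes only in rows, so rows that do not move let the fingers close. It gives the time, the measured TCP pose, the force and the opening at its end, in the units of the state.
- r.get_obs(): the state, without advancing time (a new reading comes with each control period).
- optics.snapshot(name): name is "side" or "top" or "wrist"; returns a dict with "image" (420x560x3 uint8, red, green, blue), "fx", "fy", "cx", "cy" (pixels), "dist" ([k1, k2, p1, p2, k3] as OpenCV has them; the pictures are not rectified), "rvec" (rotation vector, rad) and "tvec" (3), from world to camera coordinates, as OpenCV has them. Camera axes: x right, y down, z forward; pixel columns grow to the right and rows downward; lengths in m; the calibration is good to about 2 mm. A picture is of the moment at which its call begins. There is no depth.
- job_done(): hands the job in, once; it reports no verdict.
Trained networks look in a picture, given as the dict that the camera call returned (one of the last four; its "shot" number tells which), for a name from the list of things; names that differ only in an ending like _2 or _b are one class to them, and where a whole thing is asked for, a point or a joint stands for the part that bears it (a point fixed in the world has none). Each returns a list of dicts, best first, with "confidence" (0 to 1); they miss things now and then, are a little off and sometimes report something else, mostly with a low value. They report only what shows in the picture. A call takes as long as a camera call. They do not tell look-alikes from the thing itself.
- silhouettes(name, picture): "mask" (420x560 bool, what is visible of it) and "bbox" ([left, top, right, bottom] in pixels, round what is visible of it).
- place_of(name, picture): "pixel" ([row, column] in pixels: a listed point, or the origin of a listed thing).
The state is a dict: "time": time; "qpos": joint angles; "joint_vel": joint speeds; "joint_efforts": joint torques, N m; "tcp_pos": TCP position; "tool_rot": TCP orientation; "force": force on the tool from outside, world axes, zero at the start; "ft_torque": the same for the moment, N m; "opening": opening from 0.0 (shut) to 1.0 (fully open).
Only numpy, scipy, OpenCV 4.12 (cv2) and the standard library are available. Lean on these libraries where they do the work, as an engineer would, in place of code of your own. Each camera call takes 0.05 s, during which the arm holds its last target. There are 200 camera calls.

## Task

Put the four amber bottles away on the low steel shelf, one standing upright in the middle of each rubber mat, in order of height: the tallest next to the yellow end plate, then descending to the shortest at the other end. They are glass, so set them down gently and do not knock any over, and leave the rack of tubes where it stands.

Things in the scene. Friction and masses are not known exactly. Their poses are not given: they have to be found in the camera images.
- bottle_25_center (a point): shortest of four amber glass bottles with white labels and blue screw caps, upright on the bench at the start; body 36 mm across, 74 mm tall with cap; cap 33 mm across, the top 22 mm of the height (grip here: the glass widens below). Point: on the axis half-way up, 37 mm above the underside; z up the bottle. About 65 g, give or take a third
- bottle_50_center (a point): second shortest of four amber glass bottles with white labels and blue screw caps, upright on the bench at the start; body 46 mm across, 91 mm tall with cap; cap 41 mm across, the top 25 mm of the height (grip here: the glass widens below). Point: on the axis half-way up, 45.5 mm above the underside; z up the bottle. About 110 g, give or take a third
- bottle_100_center (a point): second tallest of four amber glass bottles with white labels and blue screw caps, upright on the bench at the start; body 56 mm across, 105 mm tall with cap; cap 53 mm across, the top 26 mm of the height (grip here: the glass widens below). Point: on the axis half-way up, 52.5 mm above the underside; z up the bottle. About 210 g, give or take a third
- bottle_250_center (a point): tallest of four amber glass bottles with white labels and blue screw caps, upright on the bench at the start; body 70 mm across, 143 mm tall with cap; cap 53 mm across, the top 26 mm of the height (grip here: the glass widens below). Point: on the axis half-way up, 71.5 mm above the underside; z up the bottle. About 420 g, give or take a third
- mat_a: first (at the +y end of the shelf) of four like round black rubber mats, 80 mm across with a grey ring, fixed in a straight row, centres 92 mm apart, on a low steel shelf standing on the bench. Origin: centre of its top face, 53 mm above the bench; x across the shelf away from the robot, y along the row towards mat a, z up. The shelf is 500 x 130 mm.
- mat_b: second of four like round black rubber mats, 80 mm across with a grey ring, fixed in a straight row, centres 92 mm apart, on a low steel shelf standing on the bench. Origin: centre of its top face, 53 mm above the bench; x across the shelf away from the robot, y along the row towards mat a, z up. A thin guard rail runs 27 mm above the shelf top, 60 mm beyond the row on the far side.
- mat_c: third of four like round black rubber mats, 80 mm across with a grey ring, fixed in a straight row, centres 92 mm apart, on a low steel shelf standing on the bench. Origin: centre of its top face, 53 mm above the bench; x across the shelf away from the robot, y along the row towards mat a, z up.
- mat_d: fourth (at the -y end of the shelf) of four like round black rubber mats, 80 mm across with a grey ring, fixed in a straight row, centres 92 mm apart, on a low steel shelf standing on the bench. Origin: centre of its top face, 53 mm above the bench; x across the shelf away from the robot, y along the row towards mat a, z up.
- end_plate: yellow upright plate, 100 mm across the shelf, 3 mm thick, 85 mm high, fixed at one end of the shelf, 77 mm beyond the last mat; at either end from start to start, next to mat a or mat d (a squat white pot, 56 mm wide, 38 mm high, is at the other end). Origin: centre of its foot, on the shelf top 50 mm above the bench; y along the row
- tube_rack_center (a point): light green tube rack with seven red-capped tubes, 105 x 56 mm and 100 mm tall, loose on the bench among the bottles; not to be moved. This point is at its centre, 50 mm above the bench; x along its long side, z up
Not all that is in view belongs to the job. Leave any pink or red look-alike of the part that bears bottle_100_center alone.

How it is judged:
At the end, for the whole second after the job is handed in: Counting from the yellow end plate, the 143, 105, 91 and 74 mm bottles stand on the four mats in that order, each within 14 mm of its mat's centre, resting on it (height within 5 mm), upright (within 0.1 rad) and at rest (((horizontal distance between end_plate and mat_a below 0.15 m and horizontal distance between bottle_250_center and mat_a below 0.014 m and z of bottle_250_center in the frame of mat_a between 0.0665 and 0.0765 m and horizontal distance between bottle_100_center and mat_b below 0.014 m and z of bottle_100_center in the frame of mat_b between 0.0475 and 0.0575 m and horizontal distance between bottle_50_center and mat_c below 0.014 m and z of bottle_50_center in the frame of mat_c between 0.0405 and 0.0505 m and horizontal distance between bottle_25_center and mat_d below 0.014 m and z of bottle_25_center in the frame of mat_d between 0.032 and 0.042 m) or (horizontal distance between end_plate and mat_d below 0.15 m and horizontal distance between bottle_25_center and mat_a below 0.014 m and z of bottle_25_center in the frame of mat_a between 0.032 and 0.042 m and horizontal distance between bottle_50_center and mat_b below 0.014 m and z of bottle_50_center in the frame of mat_b between 0.0405 and 0.0505 m and horizontal distance between bottle_100_center and mat_c below 0.014 m and z of bottle_100_center in the frame of mat_c between 0.0475 and 0.0575 m and horizontal distance between bottle_250_center and mat_d below 0.014 m and z of bottle_250_center in the frame of mat_d between 0.0665 and 0.0765 m)) and angle between each of bottle_25_center, bottle_50_center, bottle_100_center, bottle_250_center's own z axis and vertical below 0.1 rad and linear speed of each of bottle_25, bottle_50, bottle_100, bottle_250 below 0.02 m/s); the robot touches nothing.
It fails at once if a bottle is knocked over (tilted more than 0.7 rad) (angle between any of bottle_25_center, bottle_50_center, bottle_100_center, bottle_250_center's own z axis and vertical above 0.7 rad).
It fails at once if a bottle is dropped (it moves faster than 0.5 m/s, as after a fall of 13 mm, with no finger touching it) ((linear speed of bottle_25 above 0.5 m/s and contact force between the fingers and bottle_25 below 0.05 N) or (linear speed of bottle_50 above 0.5 m/s and contact force between the fingers and bottle_50 below 0.05 N) or (linear speed of bottle_100 above 0.5 m/s and contact force between the fingers and bottle_100 below 0.05 N) or (linear speed of bottle_250 above 0.5 m/s and contact force between the fingers and bottle_250 below 0.05 N)).
It fails at once if a bottle is slammed onto a mat (more than 120 N) (contact force between any of bottle_25, bottle_50, bottle_100, bottle_250 and mat_a above 120 N or contact force between any of bottle_25, bottle_50, bottle_100, bottle_250 and mat_b above 120 N or contact force between any of bottle_25, bottle_50, bottle_100, bottle_250 and mat_c above 120 N or contact force between any of bottle_25, bottle_50, bottle_100, bottle_250 and mat_d above 120 N).
It fails at once if the tube rack is pushed more than 25 mm from where it stood (distance of tube_rack_center from where it was at the start of the episode above 0.025 m).
It also fails if it takes over 99 s, if anything falls off the work surface, if the arm or the gripper's body presses on something with over 40 N, if the wrist force passes 120 N, or if a joint passes its speed limit or range.

## Working session

There is one attempt and no reset: what is moved stays moved. The work goes in short steps, Python scripts to look and compute and a tool call to move; the robot and the scene stay as the last step left them, time stands still between calls to the robot, and variables do not carry over. Pictures are saved under pics/ and viewed, about 12 in all and at most 16, crops included, and the job is handed in when it is done.

Besides the shell and the picture viewer there is one more tool, called after "Request:" as name(argument=value, ...) on one line, values as JSON. jog_arm: Moves the arm, as the interface text tells. Its arguments: {"type":"object","properties":{"series":{"type":"array"}},"required":["series"]}

```bash
mkdir -p pics
cat > h.py <<'E'
import numpy as np, cv2
from station import r, optics, job_done, silhouettes, place_of
def ray(p,px):
    K=np.array([[p['fx'],0,p['cx']],[0,p['fy'],p['cy']],[0,0,1.]])
    u=cv2.undistortPoints(np.array([[[px[1],px[0]]]],float),K,np.array(p['dist'],float))[0,0]
    R=cv2.Rodrigues(np.array(p['rvec'],float))[0]; t=np.array(p['tvec'],float).ravel()
    return -R.T@t, R.T@np.array([u[0],u[1],1.])
def at_z(p,px,z):
    o,d=ray(p,px); return o+d*(z-o[2])/d[2]
def save(p,n): cv2.imwrite('pics/'+n,p['image'][:,:,::-1])
E
python3 - <<'E'
from h import *
Z=dict(bottle_25_center=.037,bottle_50_center=.0455,bottle_100_center=.0525,bottle_250_center=.0715,mat_a=.053,mat_b=.053,mat_c=.053,mat_d=.053,end_plate=.05,tube_rack_center=.05)
ims=[]
for c in ("top","side"):
    p=optics.snapshot(c); ims.append(p['image'])
    print(c,ray(p,(210,280))[0].round(3))
    for n,z in Z.items():
        for d in place_of(n,p)[:4]:
            print(n,round(d['confidence'],2),np.round(d['pixel'],1),at_z(p,d['pixel'],z)[:2].round(4))
    save(p,c+'0.png')
o=r.get_obs();print({k:np.round(v,3) for k,v in o.items()})
E
```

```text
top [ 0.415 -0.037  1.035]
bottle_25_center 0.85 [272.  106.7] [0.3869 0.2966]
bottle_25_center 0.7 [168.8 334.1] [ 0.6242 -0.1905]
bottle_50_center 0.6 [258.4 239.9] [0.423  0.0109]
bottle_100_center 0.92 [235.1 442.3] [ 0.4813 -0.4279]
bottle_100_center 0.7 [236.1 387.7] [ 0.4768 -0.3058]
bottle_100_center 0.65 [253.2 308.2] [ 0.4369 -0.1339]
bottle_250_center 0.55 [284.2 383.8] [ 0.3745 -0.2922]
mat_a 0.75 [171.  248.2] [ 0.6107 -0.0018]
mat_a 0.7 [169.1 338. ] [ 0.6204 -0.1966]
mat_a 0.64 [168.  203.8] [0.6149 0.0939]
mat_b 0.75 [171.  248.2] [ 0.6107 -0.0018]
mat_b 0.7 [169.1 338. ] [ 0.6204 -0.1966]
mat_b 0.64 [168.  203.8] [0.6149 0.0939]
mat_c 0.75 [171.  248.2] [ 0.6107 -0.0018]
mat_c 0.7 [169.1 338. ] [ 0.6204 -0.1966]
mat_c 0.64 [168.  203.8] [0.6149 0.0939]
mat_d 0.75 [171.  248.2] [ 0.6107 -0.0018]
mat_d 0.7 [169.1 338. ] [ 0.6204 -0.1966]
mat_d 0.64 [168.  203.8] [0.6149 0.0939]
end_plate 0.84 [173.9 171.3] [0.6009 0.164 ]
tube_rack_center 0.58 [260.4 171.2] [0.4154 0.1558]
side [0.111 0.777 0.888]
bottle_25_center 0.85 [331.3 267.6] [0.3785 0.2839]
bottle_50_center 0.9
[... 799 characters left out ...]
mat_d 0.72 [214.6 243.2] [0.6003 0.0008]
mat_d 0.71 [233.8 225.2] [0.605  0.0849]
mat_d 0.55 [194.4 254.6] [ 0.6138 -0.0867]
end_plate 0.75 [257.2 212.2] [0.5926 0.1661]
tube_rack_center 0.55 [281.5 275.4] [0.4211 0.1634]
{'time': np.float64(1.1), 'qpos': array([-1.351,  0.276, -0.026,  1.268, -0.   ,  1.467]), 'joint_vel': array([-0.   , -0.   , -0.002, -0.002, -0.001, -0.002]), 'joint_efforts': array([-1.0000e-03, -4.4550e+01,  2.9557e+01,  1.0000e-03, -0.0000e+00,
        0.0000e+00]), 'tcp_pos': array([ 0.198, -0.593,  0.242]), 'tool_rot': array([-3.142,  0.   ,  0.323]), 'force': array([ 0.103,  0.034, -0.166]), 'ft_torque': array([-0.053, -0.009, -0.096]), 'opening': np.float64(0.997)}
```

View images.

View pics/top0.png

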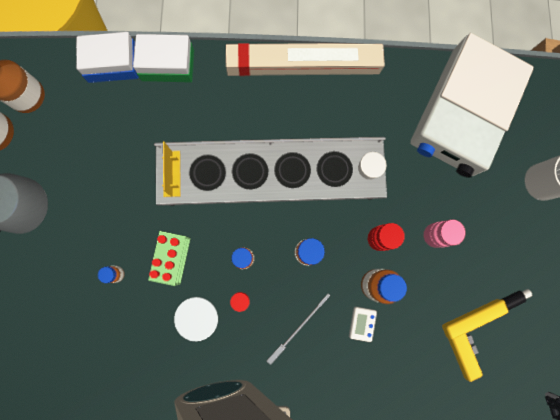

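View pics/side0.png

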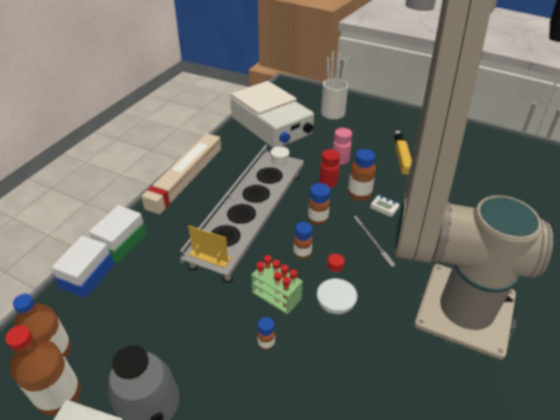

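```bash
cat >> h.py <<'E'
from scipy.optimize import least_squares
def proj(p,P):
    K=np.array([[p['fx'],0,p['cx']],[0,p['fy'],p['cy']],[0,0,1.]])
    return cv2.projectPoints(np.asarray(P,float),np.array(p['rvec'],float),np.array(p['tvec'],float),K,np.array(p['dist'],float))[0][:,0]
A=np.linspace(0,2*np.pi,60)
def hull_stats(p,x,y,rad,zs):
    P=np.array([[x+rad*np.cos(a),y+rad*np.sin(a),z] for z in zs for a in A])
    h=cv2.convexHull(proj(p,P).astype(np.float32)); m=cv2.moments(h)
    return np.array([m['m10']/m['m00'],m['m01']/m['m00']]),m['m00']
def fit(p,mask,guess,rad,zs):
    n,l,s,c=cv2.connectedComponentsWithStats(mask.astype(np.uint8))
    g,_=hull_stats(p,*guess,rad,zs)
    i=min((k for k in range(1,n) if s[k,4]>40),key=lambda k:np.hypot(*(c[k]-g)))
    h=cv2.convexHull(np.argwhere(l==i)[:,::-1].astype(np.int32).reshape(-1,1,2)); 
    f=np.zeros(mask.shape,np.uint8); cv2.fillConvexPoly(f,h,1); yy,xx=np.nonzero(f); cc=np.array([xx.mean(),yy.mean()])
    q=least_squares(lambda v:hull_stats(p,*v,rad,zs)[0]-cc,guess,diff_step=1e-3,x_scale=.1).x
    return q.round(4),len(xx),round(hull_stats(p,*q,rad,zs)[1])
B={'25':(.0165,.074,.022),'50':(.0205,.091,.025),'100':(.0265,.105,.026),'250':(.0265,.143,.026)}
def blue(im):
    h=cv2.cvtColor(im,cv2.COLOR_RGB2HSV); return (h[...,0]>100)&(h[...,0]<130)&(h[...,1]>130)&(h[...,2]>60)
E
python3 - <<'E'
from h import *
G={'25':(.383,.29),'50':(.422,.01),'100':(.436,-.128),'250':(.374,-.298)}
M=[(.605,.089),(.608,0),(.614,-.092),(.622,-.185)]
for c in ("top","side"):
    p=optics.snapshot(c); b=blue(p['image'])
    for k,(R,H,h) in B.items(): print(c,k,*fit(p,b,G[k],R,(H-h,H)))
    d=p['image'].max(axis=2)<45
    g=p['image'].max(axis=2)
    print([g[int(v),int(u)] for u,v in proj(p,[(*m,.053) for m in M])])
    for m in M: print('mat',*fit(p,d,m,.040,(.053,)))
E
```

```text
top 25 [0.3825 0.2891] 255 249
top 50 [0.4245 0.007 ] 333 326
top 100 [ 0.4406 -0.1358] 578 564
top 250 [ 0.3711 -0.2934] 641 659
[np.uint8(40), np.uint8(38), np.uint8(41), np.uint8(43)]
mat [0.6062 0.0865] 432 1065
mat [ 0.6109 -0.0055] 935 1062
mat [ 0.616  -0.0971] 927 1051
mat [ 0.6212 -0.1886] 915 1033
side 25 [0.3814 0.2872] 256 257
side 50 [0.4236 0.0051] 274 265
side 100 [ 0.4391 -0.134 ] 331 341
side 250 [ 0.3703 -0.2934] 308 302
[np.uint8(36), np.uint8(34), np.uint8(35), np.uint8(34)]
mat [0.5988 0.0822] 291 541
mat [ 0.6083 -0.0011] 345 470
mat [ 0.6132 -0.0916] 293 407
mat [ 0.6191 -0.1842] 242 352
```

```bash
cat >> h.py <<'E'
YAW=1.625
def plan(x,y,z,yaw=YAW,n=8,step=30,grip=85):
    o=r.get_obs(); q=np.array(o['tcp_pos']); a=float(o['tool_rot'][2]); T=np.array([x,y,z])
    print('t',round(float(o['time']),2),'at',q.round(4),'rot',np.round(o['tool_rot'],3),'open',round(float(o['opening']),3),'F',np.round(o['force'],1),'q6',o['qpos'][5].round(2))
    N=0
    while N<n:
        d=T-q; da=(a-yaw+np.pi)%(2*np.pi)-np.pi; L=np.linalg.norm(d)
        if L<.0004 and abs(da)<.003: break
        s=d*min(1,step/1000/max(L,1e-9)); k=np.clip(da/np.radians(6),-1,1)
        u=np.array([np.cos(a)*s[0]+np.sin(a)*s[1],np.sin(a)*s[0]-np.cos(a)*s[1],-s[2]])/.03
        print(grip,*u.round(2),round(float(k),2),sep=', ',end=',\n'); q=q+s; a-=k*np.radians(6); N+=1
    print('left mm',((T-q)*1000).round(1))
E
python3 -c "
from h import *
plan(.371,-.2935,.22)"
```

```text
t 1.2 at [ 0.1982 -0.5927  0.2423] rot [3.142 0.    0.323] open 1.002 F [-0.2  0.4  0.2] q6 1.47
85, 0.75, -0.66, 0.06, -1.0,
85, 0.81, -0.58, 0.06, -1.0,
85, 0.87, -0.49, 0.06, -1.0,
85, 0.92, -0.4, 0.06, -1.0,
85, 0.95, -0.3, 0.06, -1.0,
85, 0.98, -0.2, 0.06, -1.0,
85, 0.99, -0.1, 0.06, -1.0,
85, 1.0, 0.01, 0.06, -1.0,
left mm [53.  91.8 -6.8]
```

Request:
jog_arm(series=[85,0.75,-0.66,0.06,-1,85,0.81,-0.58,0.06,-1,85,0.87,-0.49,0.06,-1,85,0.92,-0.4,0.06,-1,85,0.95,-0.3,0.06,-1,85,0.98,-0.2,0.06,-1,85,0.99,-0.1,0.06,-1,85,1,0,0.06,-1])

```text
time: 1.87
tcp_pos: [0.3168, -0.3828, 0.2269]
tool_rot: [3.138, 0.006, 1.189]
force: [0.6, 0.4, 0.3]
opening: 0.996
```

```bash
python3 -c "
from h import *
plan(.371,-.2935,.22)"
```

```text
t 1.87 at [ 0.3168 -0.3828  0.2269] rot [3.138 0.006 1.189] open 0.996 F [0.6 0.4 0.3] q6 0.94
85, 0.98, 0.16, 0.07, -1.0,
85, 0.96, 0.26, 0.07, -1.0,
85, 0.93, 0.36, 0.07, -1.0,
85, 0.43, 0.22, 0.03, -1.0,
85, 0.0, 0.0, -0.0, -0.16,
left mm [0. 0. 0.]
```

Tracks well. I'll finish the approach and begin the descent.

Request:
jog_arm(series=[85,0.98,0.16,0.07,-1,85,0.96,0.26,0.07,-1,85,0.93,0.36,0.07,-1,85,0.43,0.22,0.03,-1,85,0,0,0,-0.2,85,0,0,0,0])

```text
time: 2.37
tcp_pos: [0.373, -0.2832, 0.2192]
tool_rot: [3.139, 0.007, 1.66]
force: [0.8, -0.4, -0.2]
opening: 0.995
```

```bash
python3 -c "
from h import *
p=optics.snapshot('wrist'); save(p,'w1.png')
print(*fit(p,blue(p['image']),(.371,-.2935),.0265,(.117,.143)))
plan(.371,-.2935,.125,step=20)"
```

```text
[ 0.3725 -0.2905] 5045 5090
t 2.42 at [ 0.3729 -0.2835  0.2192] rot [3.139 0.006 1.659] open 0.995 F [ 0.3 -0.5 -0. ] q6 0.7
85, -0.07, -0.02, 0.66, 0.32,
85, -0.07, -0.02, 0.66, 0.0,
85, -0.07, -0.02, 0.66, 0.0,
85, -0.07, -0.02, 0.66, 0.0,
85, -0.05, -0.01, 0.49, 0.0,
left mm [0. 0. 0.]
```

View pics/w1.png

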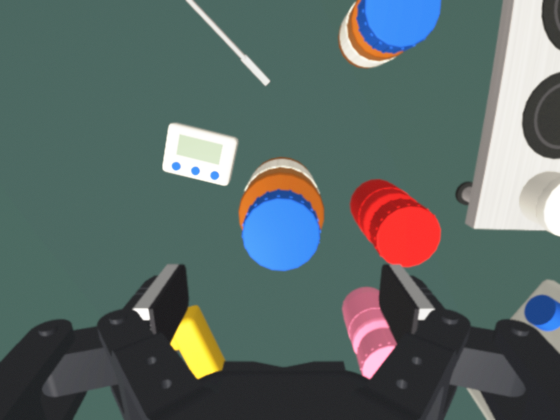

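The wrist view has the blue-capped amber 250 bottle at (232,282), between the jaws. The red look-alike is at (235,408), clear of the right finger. I take (0.372,-0.292) and descend.

Request:
jog_arm(series=[85,-0.28,-0.04,0.3,0.3,85,0,0,0.65,0,85,0,0,0.65,0,85,0,0,0.6,0,85,0,0,0.4,0,85,0,0,0,0])

```text
time: 2.92
tcp_pos: [0.372, -0.304, 0.1385]
tool_rot: [3.135, 0.015, 1.6]
force: [-0.7, 0.5, -0.5]
opening: 0.998
```

```bash
python3 -c "
from h import *
plan(.372,-.292,.125,step=20)"
```

```text
t 2.92 at [ 0.372  -0.304   0.1385] rot [3.135 0.015 1.6  ] open 0.998 F [-0.7  0.5 -0.5] q6 0.72
85, 0.4, 0.01, 0.45, -0.23,
left mm [0. 0. 0.]
```

Request:
jog_arm(series=[85,0.2,0,0.2,-0.1,85,0.15,0,0.15,-0.1,85,0,0,0,0,85,0,0,0,0])

```text
time: 3.25
tcp_pos: [0.3704, -0.2962, 0.1266]
tool_rot: [3.136, 0.016, 1.614]
force: [0.7, 0.5, 0.1]
opening: 0.998
```

```bash
python3 -c "
from h import *
plan(.372,-.292,.125,step=20)"
```

```text
t 3.25 at [ 0.3704 -0.2962  0.1266] rot [3.136 0.016 1.614] open 0.998 F [0.7 0.5 0.1] q6 0.72
85, 0.14, 0.06, 0.05, -0.1,
left mm [0. 0. 0.]
```

Request:
jog_arm(series=[85,0.12,0.03,0.05,-0.1,30,0,0,0,0,30,0,0,0,0,30,0,0,0,0,30,0,0,0,0,30,0,0,0,0,30,0,0,0,0,30,0,0,0,0])

```text
time: 3.92
tcp_pos: [0.3725, -0.2931, 0.1274]
tool_rot: [3.134, 0.02, 1.626]
force: [0.5, 0.6, -0.4]
opening: 0.601
```

Request:
jog_arm(series=[30,0,0,-0.1,0,30,0,0,-0.3,0,30,0,0,-0.6,0,30,0,0,-0.8,0,30,0,0,-0.8,0,30,0,0,-0.8,0,30,0,0,-0.8,0,30,0,0,-0.3,0])

```text
time: 4.58
tcp_pos: [0.3664, -0.2853, 0.2636]
tool_rot: [-3.138, 0.005, 1.626]
force: [0.2, -0.8, -3.1]
opening: 0.6
```

```bash
python3 -c "
from h import *
p=optics.snapshot('top'); save(p,'t1.png')
plan(.6055,.086,.27,n=16,grip=30)"
```

```text
t 4.63 at [ 0.3669 -0.2857  0.2643] rot [-3.139  0.007  1.626] open 0.602 F [ 0.7 -0.5 -1.7] q6 0.72
30, 0.81, 0.59, -0.01, 0.01,
30, 0.81, 0.58, -0.01, 0.0,
30, 0.81, 0.58, -0.01, 0.0,
30, 0.81, 0.58, -0.01, 0.0,
30, 0.81, 0.58, -0.01, 0.0,
30, 0.81, 0.58, -0.01, 0.0,
30, 0.81, 0.58, -0.01, 0.0,
30, 0.81, 0.58, -0.01, 0.0,
30, 0.81, 0.58, -0.01, 0.0,
30, 0.81, 0.58, -0.01, 0.0,
30, 0.81, 0.58, -0.01, 0.0,
30, 0.81, 0.58, -0.01, 0.0,
30, 0.81, 0.58, -0.01, 0.0,
30, 0.81, 0.58, -0.01, 0.0,
30, 0.59, 0.42, -0.01, 0.0,
left mm [0. 0. 0.]
```

View pics/t1.png

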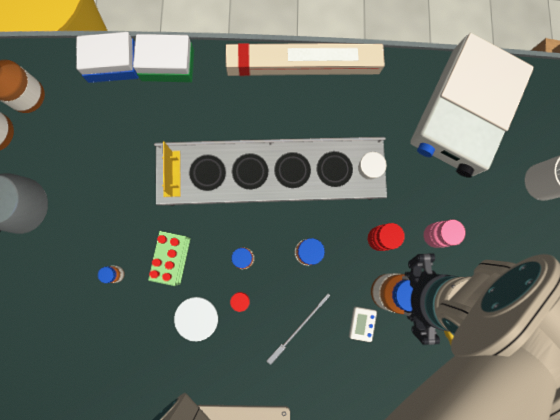

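The 250 is in the jaws and lifted: bottle under the gripper at (293,400), and the opening of 0.60 × 85 = 51 mm fits the 53 mm cap. Now I carry it to mat a (next to the yellow plate at (170,170)).

Request:
jog_arm(series=[30,0.3,0.2,-0.2,0,30,0.6,0.4,-0.2,0,30,0.8,0.58,-0.1,0,30,0.8,0.58,0,0,30,0.8,0.58,0,0,30,0.8,0.58,0,0,30,0.8,0.58,0,0,30,0.8,0.58,0,0])

```text
time: 5.3
tcp_pos: [0.4792, -0.1003, 0.2705]
tool_rot: [-3.128, 0.001, 1.614]
force: [0.2, -0.7, -3.5]
opening: 0.601
```

```bash
python3 -c "
from h import *
plan(.6055,.086,.27,n=16,grip=30)"
```

```text
t 5.3 at [ 0.4792 -0.1003  0.2705] rot [-3.128e+00  1.000e-03  1.614e+00] open 0.601 F [ 0.2 -0.7 -3.5] q6 1.19
30, 0.8, 0.6, 0.0, -0.1,
30, 0.8, 0.61, 0.0, 0.0,
30, 0.8, 0.61, 0.0, 0.0,
30, 0.8, 0.61, 0.0, 0.0,
30, 0.8, 0.61, 0.0, 0.0,
30, 0.8, 0.61, 0.0, 0.0,
30, 0.8, 0.61, 0.0, 0.0,
30, 0.4, 0.3, 0.0, 0.0,
left mm [0. 0. 0.]
```

Request:
jog_arm(series=[30,0.8,0.6,0,-0.1,30,0.8,0.6,0,0,30,0.8,0.6,0,0,30,0.8,0.6,0,0,30,0.8,0.6,0,0,30,0.5,0.45,0,0,30,0.3,0.25,0,0,30,0,0,0,0])

```text
time: 5.97
tcp_pos: [0.5805, 0.0699, 0.2538]
tool_rot: [-3.106, -0.008, 1.634]
force: [-0.4, -1.2, -3.4]
opening: 0.6
```

```bash
python3 -c "
from h import *
plan(.6055,.086,.20,n=16,grip=30,step=15)"
```

```text
t 5.97 at [0.5805 0.0699 0.2538] rot [-3.106 -0.008  1.634] open 0.6 F [-0.4 -1.2 -3.4] q6 1.51
30, 0.12, 0.21, 0.44, 0.09,
30, 0.12, 0.21, 0.44, 0.0,
30, 0.12, 0.21, 0.44, 0.0,
30, 0.12, 0.21, 0.44, 0.0,
30, 0.01, 0.02, 0.04, 0.0,
left mm [0. 0. 0.]
```

Request:
jog_arm(series=[30,0.1,0.2,0.2,0,30,0.1,0.2,0.3,0.1,30,0.1,0.2,0.3,0,30,0.1,0.2,0.3,0,30,0,0.05,0.2,0,30,0,0,0.1,0,30,0,0,0,0])

```text
time: 6.55
tcp_pos: [0.6015, 0.0818, 0.2018]
tool_rot: [-3.096, -0.006, 1.619]
force: [0.0, 0.2, -2.2]
opening: 0.604
```

```bash
cat >> h.py <<'E'
from scipy.spatial.transform import Rotation
def base(L):
    o=r.get_obs(); print('bottom',(np.array(o['tcp_pos'])+Rotation.from_euler('xyz',o['tool_rot']).apply([0,0,L])).round(4))
E
python3 -c "
from h import *
base(.1274)
plan(.6055,.086,.185,n=16,grip=30,step=15)"
```

```text
bottom [0.5956 0.0823 0.0745]
t 6.55 at [0.6015 0.0818 0.2018] rot [-3.096 -0.006  1.619] open 0.604 F [ 0.   0.2 -2.2] q6 1.55
30, 0.11, 0.12, 0.47, -0.06,
30, 0.02, 0.02, 0.09, 0.0,
left mm [0. 0. 0.]
```

Request:
jog_arm(series=[30,0.1,0.2,0.1,0,30,0.05,0.13,0.1,0,30,0,0,0.15,0,30,0,0,0.1,0,30,0,0,0,0])

```text
time: 6.97
tcp_pos: [0.6118, 0.0862, 0.1874]
tool_rot: [-3.097, -0.006, 1.617]
force: [-0.4, 0.3, -4.2]
opening: 0.596
```

```bash
python3 -c "
from h import *
base(.1274)
plan(.6055,.086,.185,n=1,grip=30,step=15)"
```

```text
bottom [0.6061 0.0867 0.0601]
t 6.97 at [0.6118 0.0862 0.1874] rot [-3.097 -0.006  1.617] open 0.596 F [-0.4  0.3 -4.2] q6 1.56
30, 0.0, -0.21, 0.08, -0.07,
left mm [0. 0. 0.]
```

Bottom 7 mm above the mat and centred. Lowering slowly.

Request:
jog_arm(series=[30,0,0,0.07,0,30,0,0,0.07,0,30,0,0,0.03,0,30,0,0,0,0])

```text
time: 7.3
tcp_pos: [0.6115, 0.0863, 0.1824]
tool_rot: [-3.098, -0.006, 1.617]
force: [-0.1, 0.1, -3.9]
opening: 0.6
```

```bash
python3 -c "
from h import *
base(.1274); print(r.get_obs()['force'])"
```

```text
bottom [0.6059 0.0868 0.0551]
[-0.07954392  0.06027242 -3.94708006]
```

Request:
jog_arm(series=[30,0,0,0.06,0,30,0,0,0.05,0,30,0,0,0,0])

```text
time: 7.55
tcp_pos: [0.6117, 0.0866, 0.1825]
tool_rot: [-3.1, -0.006, 1.618]
force: [-0.3, 0.0, -4.0]
opening: 0.6
```

Request:
jog_arm(series=[30,0,0,0.12,0,30,0,0,0.12,0,30,0,0,0.05,0])

```text
time: 7.8
tcp_pos: [0.6123, 0.0873, 0.182]
tool_rot: [-3.106, -0.007, 1.618]
force: [0.1, -0.8, -3.5]
opening: 0.599
```

Request:
jog_arm(series=[30,0,0,0.2,0,30,0,0,0.2,0,30,0,0,0.1,0])

```text
time: 8.05
tcp_pos: [0.6125, 0.0884, 0.1817]
tool_rot: [-3.113, -0.009, 1.618]
force: [-1.4, -1.1, -0.8]
opening: 0.6
```

Request:
jog_arm(series=[58,0,0,0,0,64,0,0,0,0,75,0,0,0,0,85,0,0,0,0,85,0,0,0,0,85,0,0,0,0])

```text
time: 8.55
tcp_pos: [0.6149, 0.0885, 0.1818]
tool_rot: [-3.118, -0.009, 1.618]
force: [-0.1, 1.2, -0.9]
opening: 1.0
```

Request:
jog_arm(series=[85,0,0,-0.3,0,85,0,0,-0.5,0,85,0,0,-0.7,0,85,0,0,-0.8,0,85,0,0,-0.6,0,85,-0.5,-0.4,-0.3,0,85,-0.8,-0.6,0,0,85,-0.8,-0.6,0,0])

```text
time: 9.22
tcp_pos: [0.5745, 0.0243, 0.2833]
tool_rot: [-3.118, -0.01, 1.625]
force: [0.3, -0.7, -0.1]
opening: 0.995
```

```bash
python3 -c "
from h import *
for c in ('side','top'):
    p=optics.snapshot(c); save(p,c+'2.png')
    print(*fit(p,blue(p['image']),(.606,.087),.0265,(.170,.196)))
plan(.440,-.134,.21,n=12)"
```

```text
[0.6078 0.093 ] 435 445
[ 0.4234 -0.0042] 207 681
t 9.32 at [0.5728 0.0221 0.2834] rot [-3.116 -0.009  1.62 ] open 0.997 F [-0.3  0.1  0.3] q6 1.44
85, -0.69, -0.64, 0.34, -0.05,
85, -0.68, -0.65, 0.34, 0.0,
85, -0.68, -0.65, 0.34, 0.0,
85, -0.68, -0.65, 0.34, 0.0,
85, -0.68, -0.65, 0.34, 0.0,
85, -0.68, -0.65, 0.34, 0.0,
85, -0.68, -0.65, 0.34, 0.0,
85, -0.18, -0.17, 0.09, 0.0,
left mm [0. 0. 0.]
```

View pics/side2.png

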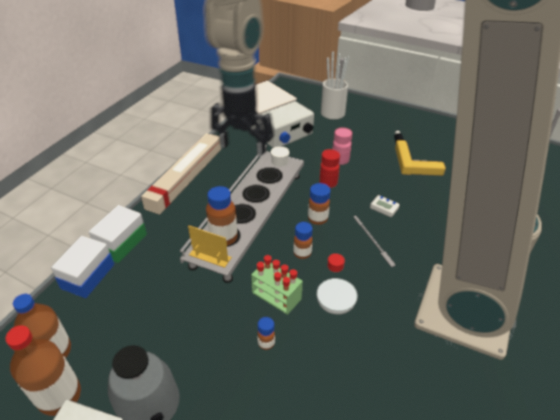

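The 250 stands upright on mat a, cap at (195,219) in the side view. Its measured offset from the mat is at most 7 mm, and I'll recheck it from the top. The next target is the blue-capped amber bottle at (253,308) in the top view, the 100; the red and pink ones at columns 387 and 445 are the look-alikes.

Request:
jog_arm(series=[85,-0.7,-0.65,0.2,0,85,-0.7,-0.65,0.3,0,85,-0.7,-0.65,0.4,0,85,-0.7,-0.65,0.4,0,85,-0.7,-0.65,0.3,0,85,-0.6,-0.6,0.3,0,85,-0.4,-0.4,0.2,0,85,0,0,0,0])

```text
time: 9.98
tcp_pos: [0.4512, -0.122, 0.2231]
tool_rot: [-3.127, -0.01, 1.622]
force: [-0.0, -0.2, 0.1]
opening: 0.997
```

```bash
python3 -c "
from h import *
p=optics.snapshot('wrist'); save(p,'w3.png')
print(*fit(p,blue(p['image']),(.44,-.135),.0265,(.079,.105)))
plan(.440,-.135,.089,n=8,step=20)"
```

```text
[ 0.4413 -0.1331] 3616 3620
t 10.03 at [ 0.4525 -0.1214  0.2237] rot [-3.129 -0.01   1.623] open 0.997 F [-0.4 -1.2  0.1] q6 1.12
85, -0.06, -0.06, 0.66, -0.02,
85, -0.06, -0.06, 0.66, 0.0,
85, -0.06, -0.06, 0.66, 0.0,
85, -0.06, -0.06, 0.66, 0.0,
85, -0.06, -0.06, 0.66, 0.0,
85, -0.06, -0.06, 0.66, 0.0,
85, -0.05, -0.05, 0.53, 0.0,
left mm [0. 0. 0.]
```

Request:
jog_arm(series=[85,-0.1,-0.1,0.3,0,85,-0.1,-0.1,0.6,0,85,-0.1,-0.1,0.6,0,85,0,0,0.6,0,85,0,0,0.6,0,85,0,0,0.4,0,85,0,0,0.2,0,85,0,0,0,0])

```text
time: 10.7
tcp_pos: [0.4534, -0.1277, 0.1237]
tool_rot: [3.141, -0.008, 1.632]
force: [-0.2, -0.1, -0.4]
opening: 0.993
```

```bash
python3 -c "
from h import *
plan(.4405,-.134,.089,n=8,step=20)"
```

```text
t 10.7 at [ 0.4534 -0.1277  0.1237] rot [ 3.141 -0.008  1.632] open 0.993 F [-0.2 -0.1 -0.4] q6 1.09
85, -0.1, -0.23, 0.62, 0.07,
85, -0.09, -0.21, 0.54, 0.0,
left mm [0. 0. 0.]
```

Request:
jog_arm(series=[85,-0.2,-0.35,0,0,85,-0.1,-0.2,0.2,0,85,0,0,0.3,0,85,0,0,0.3,0,85,0,0,0.2,0,85,0,0,0,0])

```text
time: 11.2
tcp_pos: [0.4395, -0.1388, 0.0936]
tool_rot: [3.135, -0.005, 1.634]
force: [-0.0, 1.3, 0.8]
opening: 0.996
```

```bash
python3 -c "
from h import *
plan(.4405,-.134,.089,n=8,step=20)"
```

```text
t 11.2 at [ 0.4395 -0.1388  0.0936] rot [ 3.135 -0.005  1.634] open 0.996 F [-0.   1.3  0.8] q6 1.06
85, 0.16, 0.04, 0.15, 0.08,
left mm [0. 0. 0.]
```

Request:
jog_arm(series=[85,0.18,0.03,0.2,0.1,30,0,0,0,0,30,0,0,0,0,30,0,0,0,0,30,0,0,0,0,30,0,0,0,0,30,0,0,0,0,30,0,0,0,0])

```text
time: 11.87
tcp_pos: [0.4407, -0.1326, 0.087]
tool_rot: [3.135, -0.005, 1.623]
force: [-0.9, 0.2, -0.7]
opening: 0.601
```

```bash
python3 -c "
from h import *
o=r.get_obs(); print(o['tcp_pos'],o['opening']*85.4)"
```

```text
[ 0.44070608 -0.13257181  0.0869646 ] 51.32027465990284
```

Request:
jog_arm(series=[30,0,0,-0.2,0,30,0,0,-0.4,0,30,0,0,-0.7,0,30,0,0,-0.8,0,30,0,0,-0.8,0,30,0,0.3,-0.6,0,30,0.3,0.6,-0.3,0,30,0.4,0.8,0,0])

```text
time: 12.53
tcp_pos: [0.4827, -0.1084, 0.2049]
tool_rot: [-3.136, -0.01, 1.617]
force: [1.1, -0.4, -2.6]
opening: 0.604
```

```bash
python3 -c "
from h import *
plan(.6105,-.0045,.21,n=12,grip=30,step=25)"
```

```text
t 12.53 at [ 0.4827 -0.1084  0.2049] rot [-3.136 -0.01   1.617] open 0.604 F [ 1.1 -0.4 -2.6] q6 1.17
30, 0.5, 0.67, -0.03, -0.08,
30, 0.49, 0.67, -0.03, 0.0,
30, 0.49, 0.67, -0.03, 0.0,
30, 0.49, 0.67, -0.03, 0.0,
30, 0.49, 0.67, -0.03, 0.0,
30, 0.49, 0.67, -0.03, 0.0,
30, 0.29, 0.4, -0.02, 0.0,
left mm [0. 0. 0.]
```

Request:
jog_arm(series=[30,0.5,0.7,-0.05,0,30,0.5,0.7,-0.05,0,30,0.5,0.7,-0.05,0,30,0.5,0.7,-0.05,0,30,0.5,0.7,0,0,30,0.4,0.5,0,0,30,0.15,0.2,0,0,30,0,0,0,0])

```text
time: 13.2
tcp_pos: [0.6129, -0.0051, 0.2149]
tool_rot: [-3.14, -0.009, 1.618]
force: [-0.3, 0.9, -2.0]
opening: 0.602
```

```bash
python3 -c "
from h import *
base(.087)
plan(.6105,-.0045,.14,n=12,grip=30,step=15)"
```

```text
bottom [ 0.6127 -0.0044  0.1279]
t 13.2 at [ 0.6129 -0.0051  0.2149] rot [-3.14  -0.009  1.618] open 0.602 F [-0.3  0.9 -2. ] q6 1.41
30, 0.0, -0.02, 0.5, -0.07,
30, 0.0, -0.02, 0.5, 0.0,
30, 0.0, -0.02, 0.5, 0.0,
30, 0.0, -0.02, 0.5, 0.0,
30, 0.0, -0.02, 0.5, 0.0,
left mm [0. 0. 0.]
```

Request:
jog_arm(series=[30,0,-0.05,0.3,0,30,0,-0.03,0.4,0,30,0,0,0.4,0,30,0,0,0.35,0,30,0,0,0.2,0,30,0,0,0.1,0,30,0,0,0,0])

```text
time: 13.78
tcp_pos: [0.6029, -0.008, 0.1543]
tool_rot: [-3.131, -0.008, 1.613]
force: [0.2, 0.8, -3.1]
opening: 0.605
```

```bash
python3 -c "
from h import *
base(.087)"
```

```text
bottom [ 0.6019 -0.0073  0.0673]
```

Correct by +8 mm x, +3 mm y and lower 10 mm.

Request:
jog_arm(series=[30,0.1,0.25,0,0,30,0.05,0.1,0.12,0,30,0,0,0.12,0,30,0,0,0.1,0,30,0,0,0,0])

```text
time: 14.2
tcp_pos: [0.6154, -0.0029, 0.144]
tool_rot: [-3.133, -0.008, 1.613]
force: [0.4, 0.4, -2.0]
opening: 0.602
```

```bash
python3 -c "
from h import *
base(.087)"
```

```text
bottom [ 0.6146 -0.0022  0.057 ]
```

Request:
jog_arm(series=[30,-0.1,-0.15,0.05,0,30,0,0,0.12,0,30,0,0,0.12,0,30,0,0,0.1,0,30,0,0,0.1,0])

```text
time: 14.62
tcp_pos: [0.6114, -0.0062, 0.1398]
tool_rot: [-3.138, -0.007, 1.613]
force: [-5.0, 1.2, 10.3]
opening: 0.606
```

```bash
python3 -c "
from h import *
base(.087)"
```

```text
bottom [ 0.6111 -0.0055  0.0528]
```

Seated (+10 N). Releasing and rising.

Request:
jog_arm(series=[58,0,0,0,0,64,0,0,0,0,75,0,0,0,0,85,0,0,0,0,85,0,0,0,0,85,0,0,-0.2,0,85,0,0,-0.4,0,85,0,0,-0.6,0])

```text
time: 15.28
tcp_pos: [0.6096, -0.0067, 0.1756]
tool_rot: [-3.134, -0.008, 1.613]
force: [0.3, -0.6, -0.5]
opening: 0.992
```

```bash
python3 -c "
from h import *
plan(.424,.006,.2,n=12,step=28)"
```

```text
t 15.28 at [ 0.6096 -0.0067  0.1756] rot [-3.134 -0.008  1.613] open 0.992 F [ 0.3 -0.6 -0.5] q6 1.41
85, 0.1, -0.92, -0.12, -0.12,
85, 0.11, -0.92, -0.12, 0.0,
85, 0.11, -0.92, -0.12, 0.0,
85, 0.11, -0.92, -0.12, 0.0,
85, 0.11, -0.92, -0.12, 0.0,
85, 0.11, -0.92, -0.12, 0.0,
85, 0.08, -0.64, -0.09, 0.0,
left mm [0. 0. 0.]
```

Request:
jog_arm(series=[85,0,0,-0.8,0,85,0,-0.4,-0.5,0,85,0.1,-0.8,0,0,85,0.1,-0.9,0,0,85,0.1,-0.9,0,0,85,0.1,-0.9,0.1,0,85,0.1,-0.8,0.2,0,85,0.1,-0.5,0.2,0])

```text
time: 15.95
tcp_pos: [0.4585, 0.0032, 0.2152]
tool_rot: [3.125, -0.004, 1.612]
force: [0.7, 0.1, -0.0]
opening: 0.995
```

```bash
python3 -c "
from h import *
p=optics.snapshot('wrist'); save(p,'w4.png')
print(*fit(p,blue(p['image']),(.424,.006),.0205,(.066,.091)))
plan(.424,.006,.078,n=12,step=20)"
```

```text
[0.4228 0.0076] 2262 2232
t 16.0 at [0.455  0.004  0.2137] rot [ 3.131 -0.005  1.613] open 0.996 F [-3.8  1.4 -0.8] q6 1.39
85, 0.02, -0.15, 0.65, -0.12,
85, 0.02, -0.15, 0.65, 0.0,
85, 0.02, -0.15, 0.65, 0.0,
85, 0.02, -0.15, 0.65, 0.0,
85, 0.02, -0.15, 0.65, 0.0,
85, 0.02, -0.15, 0.65, 0.0,
85, 0.02, -0.14, 0.62, 0.0,
left mm [0. 0. 0.]
```

Request:
jog_arm(series=[85,0.05,-0.5,0.2,-0.1,85,0.05,-0.4,0.5,0,85,0,0,0.6,0,85,0,0,0.6,0,85,0,0,0.6,0,85,0,0,0.4,0,85,0,0,0.2,0,85,0,0,0,0])

```text
time: 16.67
tcp_pos: [0.4338, 0.0055, 0.1261]
tool_rot: [3.115, -0.001, 1.624]
force: [-0.9, -0.7, 0.9]
opening: 0.996
```

```bash
python3 -c "
from h import *
plan(.4235,.0065,.076,n=8,step=20)"
```

```text
t 16.67 at [0.4338 0.0055 0.1261] rot [ 3.115e+00 -1.000e-03  1.624e+00] open 0.996 F [-0.9 -0.7  0.9] q6 1.38
85, 0.02, -0.13, 0.65, -0.01,
85, 0.02, -0.13, 0.65, 0.0,
85, 0.01, -0.07, 0.36, 0.0,
left mm [0. 0. 0.]
```

Request:
jog_arm(series=[85,0,-0.3,0.2,0,85,0,-0.15,0.4,0,85,0,0,0.5,0,85,0,0,0.3,0,85,0,0,0.2,0,85,0,0,0,0])

```text
time: 17.17
tcp_pos: [0.4248, 0.004, 0.0805]
tool_rot: [3.106, 0.001, 1.624]
force: [1.0, 0.3, 0.7]
opening: 0.996
```

```bash
python3 -c "
from h import *
plan(.4235,.0065,.076,n=8,step=20)"
```

```text
t 17.17 at [0.4248 0.004  0.0805] rot [3.106e+00 1.000e-03 1.624e+00] open 0.996 F [1.  0.3 0.7] q6 1.37
85, 0.09, -0.04, 0.15, -0.01,
left mm [0. 0. 0.]
```

Request:
jog_arm(series=[85,0.1,-0.05,0.18,0,25,0,0,0,0,25,0,0,0,0,25,0,0,0,0,25,0,0,0,0,25,0,0,0,0,25,0,0,0,0,25,0,0,0,0])

```text
time: 17.83
tcp_pos: [0.4258, 0.007, 0.0776]
tool_rot: [3.102, 0.002, 1.625]
force: [-0.0, 0.7, -0.4]
opening: 0.461
```

```bash
python3 -c "
from h import *
plan(.6155,-.0965,.18,n=1,step=20)"
```

```text
t 17.83 at [0.4258 0.007  0.0776] rot [3.102e+00 2.000e-03 1.625e+00] open 0.461 F [-0.   0.7 -0.4] q6 1.38
85, -0.32, 0.51, -0.29, -0.0,
left mm [173.8 -94.8  93.8]
```

Request:
jog_arm(series=[25,0,0,-0.2,0,25,0,0,-0.4,0,25,0,0,-0.7,0,25,-0.2,0,-0.8,0,25,-0.5,0.1,-0.8,0,25,-0.7,0.4,-0.5,0,25,-0.7,0.6,-0.2,0,25,-0.6,0.8,0,0])

```text
time: 18.5
tcp_pos: [0.4754, -0.0696, 0.1914]
tool_rot: [3.113, -0.002, 1.631]
force: [-0.0, 0.3, -1.0]
opening: 0.459
```

```bash
python3 -c "
from h import *
plan(.6155,-.0965,.2,n=12,step=25,grip=25)"
```

```text
t 18.5 at [ 0.4754 -0.0696  0.1914] rot [ 3.113e+00 -2.000e-03  1.631e+00] open 0.459 F [-0.   0.3 -1. ] q6 1.22
25, -0.21, 0.81, -0.05, 0.05,
25, -0.2, 0.81, -0.05, 0.0,
25, -0.2, 0.81, -0.05, 0.0,
25, -0.2, 0.81, -0.05, 0.0,
25, -0.2, 0.81, -0.05, 0.0,
25, -0.14, 0.58, -0.04, 0.0,
left mm [0. 0. 0.]
```

Request:
jog_arm(series=[25,-0.2,0.8,-0.1,0,25,-0.2,0.8,-0.1,0,25,-0.2,0.8,-0.05,0,25,-0.2,0.8,0,0,25,-0.1,0.6,0,0,25,0,0.4,0,0,25,0,0.1,0,0,25,0,0,0,0])

```text
time: 19.17
tcp_pos: [0.6164, -0.0958, 0.2071]
tool_rot: [3.106, 0.002, 1.624]
force: [-0.2, -0.0, -0.9]
opening: 0.457
```

```bash
python3 -c "
from h import *
base(.0776)
plan(.6155,-.0965,.1306,n=12,step=15,grip=25)"
```

```text
bottom [ 0.6192 -0.0958  0.1296]
t 19.17 at [ 0.6164 -0.0958  0.2071] rot [3.106e+00 2.000e-03 1.624e+00] open 0.457 F [-0.2 -0.  -0.9] q6 1.26
25, -0.0, -0.01, 0.5, -0.01,
25, -0.0, -0.01, 0.5, 0.0,
25, -0.0, -0.01, 0.5, 0.0,
25, -0.0, -0.01, 0.5, 0.0,
25, -0.0, -0.01, 0.5, 0.0,
25, -0.0, -0.0, 0.05, 0.0,
left mm [0. 0. 0.]
```

Request:
jog_arm(series=[25,0,0,0.3,0,25,0,0.04,0.4,0,25,0,0.06,0.4,0,25,0,0.06,0.4,0,25,0,0.06,0.2,0,25,0,0,0.1,0,25,0,0,0,0])

```text
time: 19.75
tcp_pos: [0.619, -0.0939, 0.1453]
tool_rot: [3.114, -0.0, 1.624]
force: [0.4, 0.9, -1.3]
opening: 0.464
```

```bash
python3 -c "
from h import *
plan(.6155,-.0965,.1306,n=12,step=15,grip=25)"
```

```text
t 19.75 at [ 0.619  -0.0939  0.1453] rot [ 3.114 -0.     1.624] open 0.464 F [ 0.4  0.9 -1.3] q6 1.26
25, -0.08, -0.12, 0.48, -0.01,
left mm [-0.1 -0.1 -0.3]
```

Request:
jog_arm(series=[25,-0.12,-0.1,0.15,0,25,0,0,0.15,0,25,0,0,0.12,0,25,0,0,0.1,0,25,0,0,0.1,0,25,0,0,0.1,0])

```text
time: 20.25
tcp_pos: [0.6167, -0.0985, 0.1298]
tool_rot: [3.113, 0.001, 1.624]
force: [-7.3, 3.0, 14.6]
opening: 0.465
```

```bash
python3 -c "
from h import *
plan(.6155,-.0965,.1306,n=12,step=15,grip=25)"
```

```text
t 20.25 at [ 0.6167 -0.0985  0.1298] rot [3.113e+00 1.000e-03 1.624e+00] open 0.465 F [-7.3  3.  14.6] q6 1.25
25, 0.07, -0.04, -0.03, -0.01,
left mm [0. 0. 0.]
```

Request:
jog_arm(series=[46,0,0,0,0,54,0,0,0,0,70,0,0,0,0,85,0,0,0,0,85,0,0,0,0,85,0,0,-0.2,0,85,0,0,-0.4,0,85,0,0,-0.7,0])

```text
time: 20.92
tcp_pos: [0.6138, -0.0981, 0.1677]
tool_rot: [3.117, -0.001, 1.624]
force: [-0.6, -0.3, 0.7]
opening: 0.996
```

Request:
jog_arm(series=[85,0,0,-0.9,0,85,0,0,-0.9,0,85,0,-0.4,-0.7,0,85,0.3,-0.8,-0.3,0,85,0.5,-0.8,0,0,85,0.8,-0.5,0,0,85,0.9,-0.4,0,0,85,0.9,-0.4,0,0])

```text
time: 21.58
tcp_pos: [0.5114, -0.0049, 0.2665]
tool_rot: [3.098, 0.006, 1.616]
force: [0.7, 0.5, -0.4]
opening: 0.994
```

```bash
python3 -c "
from h import *
plan(.382,.288,.2,n=16,step=30)"
```

```text
t 21.58 at [ 0.5114 -0.0049  0.2665] rot [3.098 0.006 1.616] open 0.994 F [ 0.7  0.5 -0.4] q6 1.39
85, 0.91, -0.35, 0.2, -0.09,
85, 0.92, -0.35, 0.2, 0.0,
85, 0.92, -0.35, 0.2, 0.0,
85, 0.92, -0.35, 0.2, 0.0,
85, 0.92, -0.35, 0.2, 0.0,
85, 0.92, -0.35, 0.2, 0.0,
85, 0.92, -0.35, 0.2, 0.0,
85, 0.92, -0.35, 0.2, 0.0,
85, 0.92, -0.35, 0.2, 0.0,
85, 0.92, -0.35, 0.2, 0.0,
85, 0.83, -0.31, 0.18, 0.0,
left mm [0. 0. 0.]
```

Request:
jog_arm(series=[85,0.9,-0.35,0.1,0,85,0.9,-0.35,0.1,0,85,0.9,-0.35,0.1,0,85,0.9,-0.35,0.1,0,85,0.9,-0.35,0.1,0,85,0.9,-0.35,0.2,0,85,0.9,-0.35,0.2,0,85,0.9,-0.35,0.2,0])

```text
time: 22.25
tcp_pos: [0.4165, 0.216, 0.2389]
tool_rot: [3.08, 0.005, 1.612]
force: [0.2, 1.2, 0.0]
opening: 0.997
```

Request:
jog_arm(series=[85,0.8,-0.35,0.2,0,85,0.5,-0.2,0.2,0,85,0.1,-0.05,0.2,0,85,0,0,0,0])

```text
time: 22.58
tcp_pos: [0.3943, 0.2634, 0.2219]
tool_rot: [3.077, 0.002, 1.62]
force: [0.3, -0.1, -0.6]
opening: 0.996
```

```bash
python3 -c "
from h import *
p=optics.snapshot('wrist'); save(p,'w5.png')
print(*fit(p,blue(p['image']),(.382,.288),.0165,(.052,.074)))
plan(.382,.288,.063,n=12,step=20)
p=optics.snapshot('top'); save(p,'t5.png')
b=blue(p['image'])
for k,g,z in(('250',(.606,.088),.196),('100',(.611,-.005),.158),('50',(.6155,-.097),.144)): print(k,*fit(p,b,g,B[k][0],(z-B[k][2],z)))
"
```

```text
[0.3826 0.2893] 1276 1247
t 22.63 at [0.3949 0.2632 0.2226] rot [3.076e+00 1.000e-03 1.619e+00] open 0.997 F [ 1.5  0.3 -0.5] q6 1.99
85, 0.1, -0.05, 0.66, -0.06,
85, 0.1, -0.05, 0.66, 0.0,
85, 0.1, -0.05, 0.66, 0.0,
85, 0.1, -0.05, 0.66, 0.0,
85, 0.1, -0.05, 0.66, 0.0,
85, 0.1, -0.05, 0.66, 0.0,
85, 0.1, -0.05, 0.66, 0.0,
85, 0.1, -0.05, 0.66, 0.0,
85, 0.01, -0.0, 0.07, 0.0,
left mm [0. 0. 0.]
250 [0.6078 0.0921] 670 718
100 [ 0.611  -0.0086] 615 642
50 [ 0.6162 -0.1002] 363 382
```

View pics/t5.png

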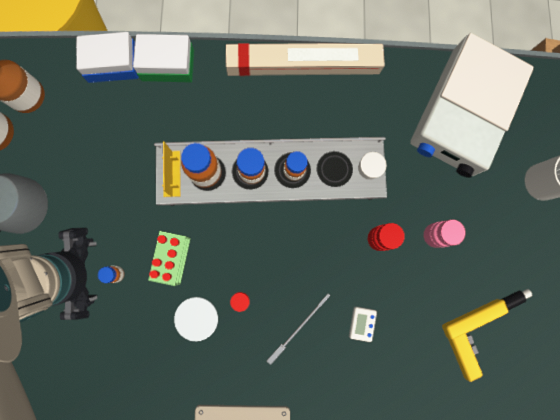

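All three placed bottles stand on their mats, at (158,199), (163,250) and (163,295). Cap offsets from the mat centres are about 6, 3 and 3 mm. The rack is still in its place at (258,170), and the last bottle is at (274,108).

Request:
jog_arm(series=[85,0.4,-0.2,0.3,0,85,0.3,-0.15,0.5,0,85,0.1,-0.05,0.6,0,85,0,0,0.6,0,85,0,0,0.6,0,85,0,0,0.5,0,85,0,0,0.2,0,85,0,0,0,0])

```text
time: 23.35
tcp_pos: [0.4006, 0.2819, 0.1278]
tool_rot: [3.061, -0.002, 1.602]
force: [0.9, -0.2, -0.6]
opening: 0.991
```

```bash
python3 -c "
from h import *
plan(.3825,.289,.063,n=12,step=20)"
```

```text
t 23.35 at [0.4006 0.2819 0.1278] rot [ 3.061e+00 -2.000e-03  1.602e+00] open 0.991 F [ 0.9 -0.2 -0.6] q6 2.04
85, 0.08, -0.18, 0.64, -0.22,
85, 0.08, -0.17, 0.64, 0.0,
85, 0.08, -0.17, 0.64, 0.0,
85, 0.03, -0.07, 0.24, 0.0,
left mm [0. 0. 0.]
```

The tool has drifted to an 0.08 rad tilt. I'll move up and out quickly, which brought it back earlier, then return slowly.

Request:
jog_arm(series=[85,0.2,0.7,-0.7,-0.2,85,0,0.9,-0.4,0,85,0,1,0,0,85,0,1,0,0,85,0,1,0,0,85,0,0,0,0,85,0,0,0,0])

```text
time: 23.93
tcp_pos: [0.5425, 0.2884, 0.1776]
tool_rot: [3.059, 0.002, 1.618]
force: [-0.8, 0.4, -0.1]
opening: 0.996
```

Request:
jog_arm(series=[85,0,-0.5,0,0,85,0,-0.5,0,0,85,0,-0.5,0,0,85,0,-0.5,0,0,85,0,-0.5,0,0,85,0,-0.5,0,0,85,0,-0.4,0,0,85,0,0,0,0])

```text
time: 24.6
tcp_pos: [0.4318, 0.28, 0.1723]
tool_rot: [3.057, 0.001, 1.615]
force: [-0.2, -0.1, -0.4]
opening: 0.993
```

```bash
python3 -c "
from h import *
plan(.3825,.289,.063,n=12,step=20)"
```

```text
t 24.6 at [0.4318 0.28   0.1723] rot [3.057e+00 1.000e-03 1.615e+00] open 0.993 F [-0.2 -0.1 -0.4] q6 2.0
85, 0.06, -0.27, 0.61, -0.1,
85, 0.06, -0.27, 0.61, 0.0,
85, 0.06, -0.27, 0.61, 0.0,
85, 0.06, -0.27, 0.61, 0.0,
85, 0.06, -0.27, 0.61, 0.0,
85, 0.06, -0.27, 0.61, 0.0,
left mm [-0.1  0.  -0.2]
```

Horizontal moves don't change the tilt, but 0.085 rad is tolerable for a light short bottle (it tips over only past 0.45 rad), and pressing it onto the mat levels it. Proceeding slowly.

Request:
jog_arm(series=[85,0.1,-0.4,0.3,-0.1,85,0.1,-0.5,0.4,0,85,0.1,-0.5,0.4,0,85,0.05,-0.4,0.4,0,85,0,-0.1,0.4,0,85,0,0,0.2,0,85,0,0,0,0,85,0,0,0,0])

```text
time: 25.27
tcp_pos: [0.3764, 0.2873, 0.1063]
tool_rot: [3.048, -0.0, 1.628]
force: [0.6, -0.3, 0.0]
opening: 0.991
```

```bash
python3 -c "
from h import *
plan(.3825,.289,.065,n=12,step=20)"
```

```text
t 25.27 at [0.3764 0.2873 0.1063] rot [ 3.048 -0.     1.628] open 0.991 F [ 0.6 -0.3  0. ] q6 2.05
85, 0.02, 0.1, 0.66, 0.02,
85, 0.02, 0.1, 0.66, 0.0,
85, 0.0, 0.01, 0.06, 0.0,
left mm [0. 0. 0.]
```

Request:
jog_arm(series=[85,0.05,0.07,0.3,0,85,0,0,0.4,0,85,0,0,0.4,0,85,0,0,0.2,0,85,0,0,0,0,85,0,0,0,0])

```text
time: 25.77
tcp_pos: [0.3895, 0.292, 0.0696]
tool_rot: [3.038, -0.005, 1.625]
force: [-0.5, -0.1, 0.7]
opening: 0.995
```

```bash
python3 -c "
from h import *
plan(.3825,.289,.065,n=12,step=20)"
```

```text
t 25.77 at [0.3895 0.292  0.0696] rot [ 3.038 -0.005  1.625] open 0.995 F [-0.5 -0.1  0.7] q6 2.05
85, -0.09, -0.24, 0.15, 0.0,
left mm [0. 0. 0.]
```

Request:
jog_arm(series=[85,-0.1,-0.25,0.12,0,85,0,0,0,0,60,0,0,0,0,45,0,0,0,0,45,0,0,0,0,45,0,0,0,0,45,0,0,0,0])

```text
time: 26.35
tcp_pos: [0.3835, 0.2892, 0.0672]
tool_rot: [3.034, -0.007, 1.625]
force: [0.2, 0.3, 0.0]
opening: 0.531
```

```bash
python3 -c "
from h import *
plan(.3825,.289,.063,n=12,step=20)
p=optics.snapshot('wrist'); save(p,'w6.png')
print(*fit(p,blue(p['image']),(.382,.288),.0165,(.052,.074)))
"
```

```text
t 26.35 at [0.3835 0.2892 0.0672] rot [ 3.034 -0.007  1.625] open 0.531 F [0.2 0.3 0. ] q6 2.05
85, -0.0, -0.04, 0.14, 0.0,
left mm [0. 0. 0.]
[0.3827 0.2897] 5333 5376
```

View pics/w6.png

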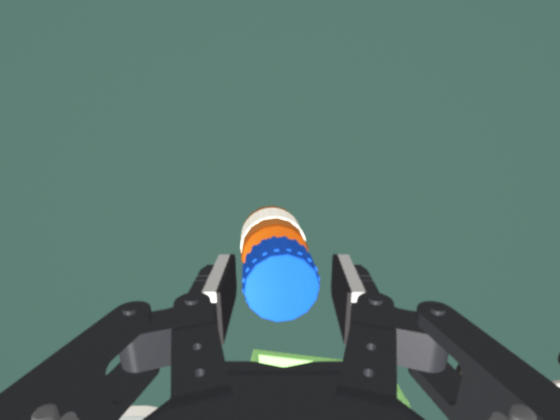

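The cap (285,280) is centred between the pads (columns 235 and 335). I lower 3 mm and close.

Request:
jog_arm(series=[45,0,0,0.13,0,30,0,0,0,0,25,0,0,0,0,20,0,0,0,0,20,0,0,0,0,20,0,0,0,0])

```text
time: 26.9
tcp_pos: [0.3844, 0.2896, 0.0636]
tool_rot: [3.033, -0.007, 1.625]
force: [-0.0, 0.1, 0.8]
opening: 0.371
```

Request:
jog_arm(series=[20,0,0,-0.2,0,20,0,0,-0.4,0,20,0,0,-0.7,0,20,0,0,-0.8,0,20,0,0,-0.8,0,20,0,0,-0.8,0,20,0,0,-0.6,0,20,0,0,-0.3,0])

```text
time: 27.57
tcp_pos: [0.3646, 0.2848, 0.2031]
tool_rot: [3.044, -0.001, 1.625]
force: [-0.6, 0.4, -1.3]
opening: 0.373
```

```bash
python3 -c "
from h import *
plan(.45,-.1,.23,n=14,step=28,grip=20)
p=optics.snapshot('side'); im=p['image'][130:400,150:400]; cv2.imwrite('pics/s6.png',cv2.resize(im,None,fx=2.2,fy=2.2,interpolation=3)[:,:,::-1])
"
```

```text
t 27.57 at [0.3646 0.2848 0.2031] rot [ 3.044e+00 -1.000e-03  1.625e+00] open 0.373 F [-0.6  0.4 -1.3] q6 2.07
20, -0.92, 0.15, -0.06, -0.0,
20, -0.92, 0.15, -0.06, 0.0,
20, -0.92, 0.15, -0.06, 0.0,
20, -0.92, 0.15, -0.06, 0.0,
20, -0.92, 0.15, -0.06, 0.0,
20, -0.92, 0.15, -0.06, 0.0,
20, -0.92, 0.15, -0.06, 0.0,
20, -0.92, 0.15, -0.06, 0.0,
20, -0.92, 0.15, -0.06, 0.0,
20, -0.92, 0.15, -0.06, 0.0,
20, -0.92, 0.15, -0.06, 0.0,
20, -0.92, 0.15, -0.06, 0.0,
20, -0.92, 0.15, -0.06, 0.0,
20, -0.92, 0.15, -0.06, 0.0,
left mm [ 0.7 -3.   0.2]
```

View pics/s6.png

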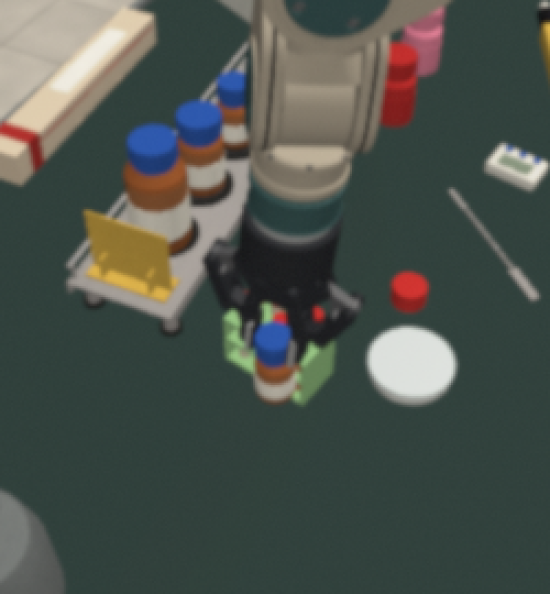

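Bottle 25 is in the grip and lifted, with the rack undisturbed below. I carry it inside the shelf row towards mat d.

Request:
jog_arm(series=[20,-0.3,0.1,-0.1,0,20,-0.6,0.15,-0.1,0,20,-0.9,0.15,-0.1,0,20,-0.9,0.15,-0.1,0,20,-0.9,0.15,-0.1,0,20,-0.9,0.15,-0.05,0,20,-0.9,0.15,-0.05,0,20,-0.9,0.15,-0.05,0])

```text
time: 28.28
tcp_pos: [0.4056, 0.0906, 0.2199]
tool_rot: [3.053, 0.0, 1.636]
force: [0.6, 0.2, -1.4]
opening: 0.373
```

```bash
python3 -c "
from h import *
plan(.47,-.17,.22,n=1,step=28,grip=20)"
```

```text
t 28.28 at [0.4056 0.0906 0.2199] rot [3.053 0.    1.636] open 0.373 F [ 0.6  0.2 -1.4] q6 1.57
20, -0.92, 0.16, -0.0, 0.1,
left mm [ 5.770e+01 -2.334e+02  1.000e-01]
```

Request:
jog_arm(series=[20,-0.9,0.2,0,0.1,20,-0.9,0.2,0,0,20,-0.9,0.2,0,0,20,-0.9,0.2,0,0,20,-0.9,0.2,0,0,20,-0.9,0.2,0,0,20,-0.9,0.3,0,0,20,-0.8,0.5,0,0])

```text
time: 28.95
tcp_pos: [0.4671, -0.1341, 0.2124]
tool_rot: [3.074, -0.004, 1.619]
force: [0.4, 0.6, -0.3]
opening: 0.366
```

```bash
python3 -c "
from h import *
plan(.6205,-.188,.21,n=10,step=25,grip=20)"
```

```text
t 28.95 at [ 0.4671 -0.1341  0.2124] rot [ 3.074 -0.004  1.619] open 0.366 F [ 0.4  0.6 -0.3] q6 1.09
20, -0.31, 0.77, 0.01, -0.05,
20, -0.32, 0.77, 0.01, 0.0,
20, -0.32, 0.77, 0.01, 0.0,
20, -0.32, 0.77, 0.01, 0.0,
20, -0.32, 0.77, 0.01, 0.0,
20, -0.32, 0.77, 0.01, 0.0,
20, -0.16, 0.39, 0.01, 0.0,
left mm [0. 0. 0.]
```

Request:
jog_arm(series=[20,-0.35,0.75,0,0,20,-0.3,0.77,0,0,20,-0.3,0.77,0,0,20,-0.3,0.77,0,0,20,-0.3,0.77,0.1,0,20,-0.25,0.6,0.1,0,20,0,0.3,0.1,0,20,0,0,0,0])

```text
time: 29.62
tcp_pos: [0.6097, -0.1954, 0.196]
tool_rot: [3.094, -0.009, 1.606]
force: [0.3, -0.0, -1.1]
opening: 0.367
```

```bash
python3 -c "
from h import *
base(.0636)
plan(.6205,-.188,.1166,n=1,step=25,grip=20)"
```

```text
bottom [ 0.6127 -0.1947  0.1325]
t 29.62 at [ 0.6097 -0.1954  0.196 ] rot [ 3.094 -0.009  1.606] open 0.367 F [ 0.3 -0.  -1.1] q6 1.11
20, 0.07, 0.11, 0.82, -0.18,
left mm [  7.4   5.1 -54.7]
```

Request:
jog_arm(series=[20,0.1,0.15,0.3,-0.1,20,0.08,0.06,0.4,0,20,0,0.02,0.4,0,20,0,0,0.4,0,20,0,0,0.3,0,20,0,0,0.15,0,20,0,0,0,0])

```text
time: 30.2
tcp_pos: [0.6114, -0.185, 0.1274]
tool_rot: [3.106, -0.014, 1.618]
force: [-0.4, 0.5, -1.0]
opening: 0.369
```

```bash
python3 -c "
from h import *
base(.0636)
plan(.6205,-.188,.1166,n=1,step=25,grip=20)"
```

```text
bottom [ 0.6136 -0.184   0.0638]
t 30.2 at [ 0.6114 -0.185   0.1274] rot [ 3.106 -0.014  1.618] open 0.369 F [-0.4  0.5 -1. ] q6 1.12
20, -0.11, 0.3, 0.36, -0.07,
left mm [0. 0. 0.]
```

Request:
jog_arm(series=[20,-0.12,0.2,0,0,20,0,0.08,0.12,0,20,0,0,0.12,0,20,0,0,0,0])

```text
time: 30.53
tcp_pos: [0.6214, -0.1887, 0.1207]
tool_rot: [3.105, -0.013, 1.618]
force: [0.2, -0.3, -0.5]
opening: 0.371
```

```bash
python3 -c "
from h import *
base(.0636)"
```

```text
bottom [ 0.6237 -0.1877  0.0571]
```

Request:
jog_arm(series=[20,0,-0.12,0.12,0,20,0,0,0.12,0,20,0,0,0.1,0,20,0,0,0.1,0])

```text
time: 30.87
tcp_pos: [0.6196, -0.191, 0.1173]
tool_rot: [3.1, -0.007, 1.617]
force: [-4.8, 1.6, 13.0]
opening: 0.373
```

```bash
python3 -c "
from h import *
base(.0636)"
```

```text
bottom [ 0.6222 -0.1904  0.0538]
```

Seated (13 N), about 2 mm off centre. I release, rise and back away.

Request:
jog_arm(series=[36,0,0,0,0,44,0,0,0,0,60,0,0,0,0,80,0,0,0,0,85,0,0,0,0,85,0,0,-0.2,0,85,0,0,-0.4,0,85,0,0,-0.7,0])

```text
time: 31.53
tcp_pos: [0.6143, -0.1903, 0.1541]
tool_rot: [3.107, -0.011, 1.617]
force: [-0.1, 0.2, -0.6]
opening: 0.996
```

Request:
jog_arm(series=[85,0,0,-0.9,0,85,0,0,-0.9,0,85,0,-0.3,-0.8,0,85,-0.4,-0.8,-0.3,0,85,-0.5,-0.9,0,0,85,-0.5,-0.9,0,0,85,-0.3,-0.5,0,0,85,0,0,0,0])

```text
time: 32.2
tcp_pos: [0.5136, -0.25, 0.2554]
tool_rot: [3.092, -0.001, 1.621]
force: [0.1, -0.2, -1.0]
opening: 0.988
```

```bash
python3 -c "
from h import *
ims=[]
for c in ('top','side'):
  p=optics.snapshot(c); b=blue(p['image']); ims.append(p['image'][:,:400] if c=='top' else p['image'][:,150:])
  for k,g in(('250',(.608,.092)),('100',(.611,-.007)),('50',(.616,-.099)),('25',(.621,-.19))):
    R,H,h=B[k]; z=.053+H
    print(c,k,*fit(p,b,g,R,(z-h,z)))
cv2.imwrite('pics/f.png',np.hstack(ims)[:,:,::-1])
o=r.get_obs();print(o['tcp_pos'],o['time'])
"
```

```text
top 250 [0.6078 0.0921] 670 718
top 100 [ 0.611  -0.0086] 615 642
top 50 [ 0.6162 -0.1002] 363 382
top 25 [ 0.6137 -0.1943] 245 246
side 250 [0.6078 0.0929] 436 445
side 100 [ 0.6117 -0.0073] 356 375
side 50 [ 0.6144 -0.0986] 196 220
side 25 [ 0.611  -0.1901] 98 133
[ 0.5158502  -0.24913701  0.25531669] 32.3
```

View pics/f.png

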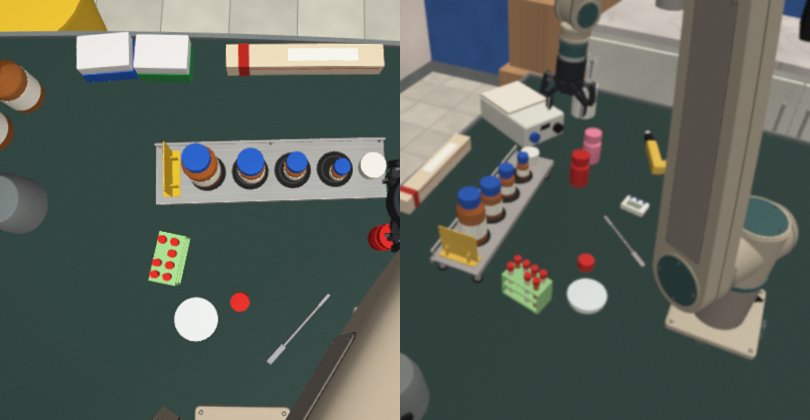

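```bash
python3 -c "
from h import *
p=optics.snapshot('wrist'); im=p['image'].copy()
q=fit(p,blue(im),(.613,-.193),.0165,(.105,.127)); print(*q)
for (x,y),rr,z,col in (((.6212,-.1886),.040,.053,(0,255,0)),(q[0],.018,.053,(255,0,255))):
    P=proj(p,[[x+rr*np.cos(a),y+rr*np.sin(a),z] for a in A]); cv2.polylines(im,[P.astype(np.int32).reshape(-1,1,2)],True,col,1)
cv2.imwrite('pics/w9.png',im[:,:,::-1])"
```

```text
[ 0.614  -0.1904] 1579 1648
```

View pics/w9.png

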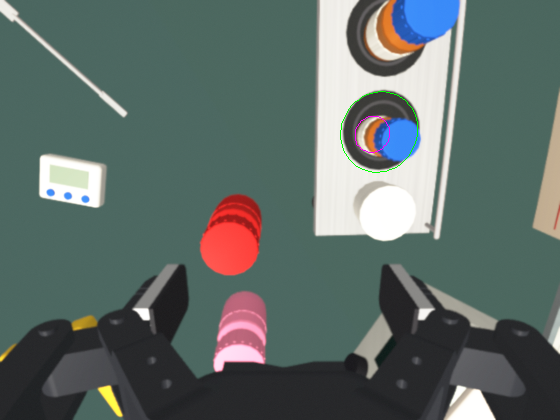

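The wrist view agrees: mat outline centred at (131,380), bottle base at (134,373). That puts bottle 25 about 7–9 mm from its mat centre, inside the 14 mm limit, so I'm handing in rather than risking a regrasp.

```bash
python3 -c "
from h import *
job_done()"
```

```text
the job is handed in; nothing more can be done
```

All four amber bottles now stand upright on the mats. Counting from the yellow end plate they are 250, 100, 50 and 25, on mats a to d. I handed the job in at about 32 s on the robot's clock; `job_done()` gives no verdict.

**Distance from mat centre:** the limit is 14 mm, and the last camera checks gave:

| Bottle | Mat | Distance |
|---|---|---|
| 250 | a | about 6 mm |
| 100 | b | about 3 mm |
| 50 | c | about 3 mm |
| 25 | d | about 7–9 mm (top about 9, wrist about 7) |

- **Least centred:** bottle 25 is the furthest off. I left it rather than risk gripping it again.
- **Side camera:** its view of the bottles agreed within about 4 mm. Its mat measurements were only partial because the dark rings hid part of each edge, so I relied on the top view for the mats.
- **Gripper tilt:** the tool drifted to about 0.1 rad of tilt by the time it gripped bottle 25. I could not command that out, but the drift had fallen to about 0.04 rad by the time it was set down.
- **Contact:** setting-down forces read at the wrist were about 15 N or less. The rack and the red and pink look-alikes were not touched, and the gripper was clear of everything at the end.

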